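# Earth check of mixer parts, ending in the tester's self-test corner

### The arm

A 6-joint arm with a two-finger parallel gripper is mounted at the origin on the work surface. World frame = base frame: x ahead of the robot, y to its left, z up, the work surface at z = 0. Lengths are in mm, angles in rad, forces in N, time in s.
With the tool pointing down it reaches from about 350 to 775 mm from the base axis. Payload 7.3 kg.
Tool frame: the origin (TCP) lies on the centre line of the jaws, within the pads' length; the fingertips stand 17 mm ahead of it and the grasp point (between the pads) lies 2 mm behind it; z points along the fingers, y is the line along which they close (so a half turn about z gives the same grasp; the last joint's range is limited). The gripper opens to 92 mm and grips with 3 to 60 N. Pads are 19 mm wide; open, the fingers measure 130 mm over their backs; the gripper's body (75 mm by 190 mm) begins 47 mm behind the grasp point.
Start: joints at [-1.296, 0.342, 1.524, -0, 1.275, -0.146], TCP at [214.481, -479.209, 243.741] pointing down, gripper open.
Joint ranges: [-2.53, 2.53], [-0.77, 2.02], [0.04, 2.7], [-1, 4.14], [0.28, 2.66], [-3.11, 3.11]. Speed limits (rad/s): [2.57, 2.57, 3.14, 3.14, 3.14, 3.14].

### API

Orientations are given as [roll, pitch, yaw] about the fixed x, y, z axes, in that order (R = Rz(yaw) Ry(pitch) Rx(roll)).
In Python, from plant import bot gives the robot as it stands. The module is installed in compiled form; this text tells all that it offers.
- The arm moves only by the shell command python3 -m pendant 'ROWS'. ROWS is JSON, a list of rows, each a list of 3 entries, a list of its own where there are three numbers: the shift along the world's x, y, z as a fraction of full scale, then the turn, a rotation vector about the world's x, y, z as a fraction of full scale, then the opening, from -1 (shut) to 1 (fully open), so that 0 is half open. In form: [[[tx, ty, tz], [rx, ry, rz], claw], ...]. A call has exactly 10 rows; each row shifts and turns the commanded pose from where the row before left it; what a row does not reach is not made up. Full scale, the value 1, is 30 mm for a shift and 0.12 rad for a turn. A row lasts 1/12 s, in which the tool goes at most 41.7 mm and 7.16 degrees, less where a joint would pass 70% of its speed; a pose out of reach is approached as far as the arm can. A call with a number of a shift or a turn outside -1 to 1 is refused whole. A call with a gripper value outside its range is refused whole. The fingers move at their own pace and stop on an object; the grip force is fixed at half the most. Time passes only in rows, so rows that do not move let the fingers close, or fill a call up. It gives the time, the measured TCP pose, the force, the opening and the grip force at its end, in the units of the state.
- bot.get_obs(): the state, without advancing time (a new reading comes with each control period).
- bot.capture(name): name is "scene" or "top" or "wrist"; returns the picture (384x512x3 uint8, blue, green, red); there is no depth.
- bot.camera_params(name): a dict with "fovy" (degrees; the focal length in pixels is half the picture's height over the tangent of half this angle, whatever the lens; pixels are square), "cx", "cy" (the principal point, pixels), "distortion" ([k1, k2, p1, p2, k3] as OpenCV has them; the pictures are not rectified), "camera_from_world" (4x4, takes a point from world to camera coordinates). Camera axes: x right, y down, z forward; pixel columns grow to the right and rows downward; lengths in mm; the calibration is good to about 2 mm. A picture is of the moment at which its call begins: read the wrist's pose just before it. camera_params takes no time and is no camera call; for the wrist camera it gives the pose at the moment of the call.
- bot.close_job(): hands the job in; it is judged then, once.
The state is a dict: "time": time; "joint_positions": joint angles; "dq": joint speeds; "tau": joint torques, N m; "tool_pos": TCP position; "tcp_rot": TCP orientation; "contact_force": force on the tool from outside, world axes, zero at the start; "moment": the same for the moment, N m; "grip_width": finger opening in mm; "finger_force": force on a finger pad.
Only numpy, scipy, OpenCV 4.12 (cv2) and the standard library are available. Lean on these libraries where they do the work, as an engineer would, in place of code of your own. Each camera call takes 0.05 s, during which the arm holds its last target. There are 200 camera calls.

### The job

Check the earthing of the dismantled mixer: take the earth tester out of its stand by its handle and lightly touch its tip for a moment onto the top of the stud on the blue foot bar, then onto the top of the stud on the round steel vessel cover. Then press the tester's square steel body into the self-test corner, flat against both upright stops at once, upright and with the tip held clear of the base plate, and finish while still gripping it and pressing it against both stops. Leave the loose things lying about on the bench where they are.

Things in the scene. Friction and masses are not known exactly. Their poses are not given: they have to be found in the camera images.
- probe_grip (a point): Earth tester, loose, about 250 g, standing upright in its stand. From the bottom up: a round brass tip 9 in diameter and 20 long, a square steel body 40 x 40 x 40, a square black handle 24 x 24 x 52 whose flats are parallel to the body's. This point is the centre of the handle, 26 below its top, 26 above the body's top; 86 above the tip's end. Axes: z up along the tester, x and y square to its side faces (all four sides alike)
- probe_body (a point): Centre of the tester's 40 mm cube body, 46 below the handle's centre and 40 above the tip's end; each side face is 20 from it. Same axes as the handle point
- probe_tip (a point): Lower end of the tester's tip, on the tester's axis
- stand: The tester's stand: fixed grey plastic block 80 x 80 x 30 with a vertical through hole 19 wide in its middle; the tester's body rests on its top with the tip hanging in the hole, 10 above the bench. Origin: centre of its underside
- foot: Blue steel foot bar, 50 x 240 x 40 high, long along its y, fixed. An upright stud stands near its +y end: a 22 wide collar 6 high carrying a 16 wide stud 16 high. Origin: centre of its underside
- foot_stud (a point): Centre of the flat top (16 across) of the stud on the foot bar, 62 above the bench
- cover: Round stainless vessel cover, 150 across, 20 thick, lying flat, fixed, with a low central boss (44 across, 8 high) and, near its rim, an upright stud of the same shape as the foot bar's, 50 from its centre. Origin: centre of its underside
- cover_stud (a point): Centre of the flat top (16 across) of the stud on the cover, 42 above the bench
- corner: Self-test corner, fixed and rigid (its stops smooth): grey base plate 130 x 130, 8 thick, carrying two upright aluminium stops 15 thick whose tops are 75 above the bench. Their inner faces are the planes x = +40 and y = +40 of this frame (the tester comes in from the -x, -y side), and each stop is 85 long, from -45 to +40 along the corner. Origin: centre of the plate's underside, z up
- stop_x: The stop across the corner's x axis: inner face at x = +40, facing -x. Its frame is that of the corner
- stop_y: The stop across the corner's y axis: inner face at y = +40, facing -y. Its frame is that of the corner
- corner_seat (a point): Where the centre of the tester's body should be when it is pressed home against both stops: 20 from each inner face (x = +20, y = +20 of the corner's frame), 64 above the bench, so that the body's underside is 44 and the tip's end 24 above the bench, 16 above the base plate. Axes as the corner's
- wrench: Bystander, to be left alone: open-ended steel wrench, about 150 long, near the robot
- beaker: Bystander, to be left alone: small glass beaker, 75 high
- jar: Bystander, to be left alone: amber glass jar, 70 high
- collar: Bystander, to be left alone: flat steel ring, 36 across, 14 high
- cap: Bystander, to be left alone: small brass cap, 32 across, 18 high
- bottle: Bystander, to be left alone: white plastic bottle, 130 high
- gauge: Bystander, to be left alone: round black pressure gauge lying on its back, 60 across, 28 high
- screwdriver: Bystander, to be left alone: screwdriver lying far out on the bench

How it is judged (in metres and radians):
On the way, in this order (a step that is already met when the one before it is completed fails the run):
1. the held tester's tip touches the top of the foot bar's stud (contact force between probe and the fingers above 1 N and contact force between probe and foot above 0.5 N and distance between probe_tip and foot_stud below 0.011 m), for 0.1 s.
2. then the held tester's tip touches the top of the cover's stud (contact force between probe and the fingers above 1 N and contact force between probe and cover above 0.5 N and distance between probe_tip and cover_stud below 0.011 m), for 0.1 s.
At the end, for the whole second after the job is handed in: The tester is gripped in the corner, pressing each stop with over 1.5 N, within 5 mm of its home place horizontally, sides flat to the stops within 4 degrees, upright within 6 degrees, tip over 3 mm clear of the base plate, body at most 22 mm above its seat height, and still (contact force between probe and the fingers above 2 N and contact force between probe and stop_x above 1.5 N and contact force between probe and stop_y above 1.5 N and x of probe_body in the frame of corner_seat between -0.005 and 0.005 m and y of probe_body in the frame of corner_seat between -0.005 and 0.005 m and z of probe_tip in the frame of corner above 0.011 m and z of probe_body in the frame of corner_seat below 0.022 m and (angle between the x axis of probe_body and the x axis of corner, either way round below 0.07 rad or angle between the x axis of probe_body and the y axis of corner, either way round below 0.07 rad) and angle between probe_body's own z axis and vertical below 0.1 rad and linear speed of probe below 0.02 m/s); the arm keeps its last pose, push and grip.
It fails at once if a stud is struck hard with the tester (over 60 N) (contact force between probe and foot above 60 N or contact force between probe and cover above 60 N).
It fails at once if another thing on the bench is moved by more than 20 mm (distance of any of wrench, beaker, jar, collar, cap, bottle, gauge, screwdriver from where it was at the start of the episode above 0.02 m).
It also fails if it takes over 64 s, if anything falls off the work surface, if the arm or the gripper's body presses on something with over 40 N, if the wrist force passes 120 N, or if a joint passes its speed limit or range.

## Working session

There is one attempt and no reset: what is moved stays moved. The work goes in short steps, Python scripts to look and compute and a shell command to move; the robot and the scene stay as the last step left them, time stands still between calls to the robot, and variables do not carry over. Pictures are saved under pics/ and viewed, at most 10 in all, crops included, and the job is handed in when it is done.

```bash
mkdir -p pics; python3 - <<'E'
from plant import bot
import cv2,numpy as np
np.set_printoptions(suppress=True,precision=4)
o=bot.get_obs();print(o)
for n in("top","scene"):
    cv2.imwrite(f"pics/{n}0.png",bot.capture(n));p=bot.camera_params(n);print(n,p)
E
```

```text
{'time': 0.0, 'joint_positions': array([-1.296 ,  0.3427,  1.525 , -0.    ,  1.2754, -0.146 ]), 'dq': array([-0.0013, -0.001 ,  0.0014, -0.0004, -0.0007,  0.0011]), 'tau': array([ -0.0009, -43.1244, -24.4214,   0.0717,   0.0561,  -0.0001]), 'tool_pos': array([ 214.3709, -478.8158,  243.0488]), 'tcp_rot': array([-3.1401, -0.0002,  0.4208]), 'contact_force': array([-0.2886,  0.0082, -0.2129]), 'moment': array([-0.0009,  0.0094, -0.0092]), 'finger_force': 0.0, 'grip_width': 91.92891008473433}
top {'fovy': 45.876402736720195, 'cx': 254.6420231823896, 'cy': 194.24824840708672, 'distortion': array([-0.1344,  0.    ,  0.    ,  0.    ,  0.    ]), 'camera_from_world': array([[  -0.0229,   -0.9995,    0.0217,    0.0032],
       [  -0.9907,    0.0197,   -0.1349,  583.7139],
       [   0.1344,   -0.0246,   -0.9906, 1219.5803],
       [   0.    ,    0.    ,    0.    ,    1.    ]])}
scene {'fovy': 56.84730921955953, 'cx': 259.34653188468883, 'cy': 194.0569148354235, 'distortion': array([-0.0557,  0.    ,  0.    ,  0.    ,  0.    ]), 'camera_from_world': array([[   0.8774,    0.4794,    0.0199, -498.0477],
       [   0.2866,   -0.4903,   -0.8231,  -80.6274],
       [  -0.3848,    0.7279,   -0.5675, 1091.4443],
       [   0.    ,    0.    ,    0.    ,    1.    ]])}
```

View pics/top0.png

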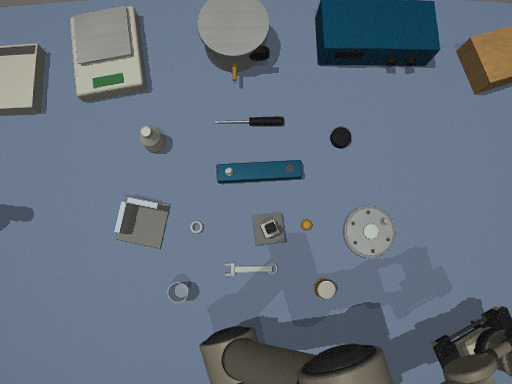

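View pics/scene0.png

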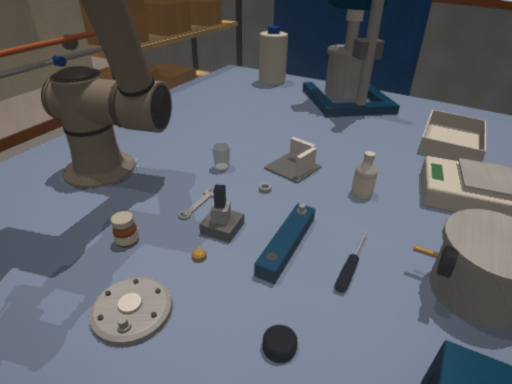

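The top view shows the stand and tester at (269,229), the foot stud at (229,172), the cover at (371,231) with its stud near (383,220), and the corner at (143,222) with stops on its upper and left sides. I'll zoom in next to refine these.

```bash
cat > h.py <<'E'
from plant import bot
import cv2,numpy as np
np.set_printoptions(suppress=True,precision=2)
def ray(p,uv):
    f=192/np.tan(np.radians(p["fovy"]/2));K=np.array([[f,0,p["cx"]],[0,f,p["cy"]],[0,0,1]])
    q=cv2.undistortPoints(np.array(uv,float).reshape(-1,1,2),K,p["distortion"]).reshape(-1,2)
    M=p["camera_from_world"];R=M[:3,:3];c=-R.T@M[:3,3]
    return c,np.c_[q,np.ones(len(q))]@R
def onz(p,uv,z):
    c,d=ray(p,uv);return c+d*((z-c[2])/d[:,2:])
def proj(p,X):
    f=192/np.tan(np.radians(p["fovy"]/2));K=np.array([[f,0,p["cx"]],[0,f,p["cy"]],[0,0,1]])
    M=p["camera_from_world"];return cv2.projectPoints(np.array(X,float).reshape(-1,1,3),cv2.Rodrigues(M[:3,:3])[0],M[:3,3],K,p["distortion"])[0].reshape(-1,2)
def crop(im,c,h,s):
    x,y=c;return cv2.resize(im[y-h:y+h,x-h:x+h],None,fx=s,fy=s,interpolation=cv2.INTER_CUBIC)
E
python3 - <<'E'
from h import *
im=cv2.imread("pics/top0.png")
a=[crop(im,c,30,5) for c in((269,229),(240,172),(371,231),(143,222))]
cv2.imwrite("pics/z1.png",np.vstack([np.hstack(a[:2]),np.hstack(a[2:])]))
p=bot.camera_params("top")
for n,uv,z in(("stand",(269,229),30),("handle",(270,228),122),("fstud",(229,172),62),("cover",(371,231),20),("cstud",(383,220),42),("corner",(143,223),8),("collar",(197,227),14),("cap",(306,225),18),("beaker",(180,292),75),("jar",(326,289),70),("bottle",(148,130),130),("gauge",(341,138),28)):print(n,onz(p,uv,z))
E
```

```text
stand [[486.88 -50.31  30.  ]]
handle [[484.09 -47.92 122.  ]]
fstud [[643.5   56.97  62.  ]]
cover [[ 474.66 -340.07   20.  ]]
cstud [[ 503.4  -369.89   42.  ]]
corner [[512.04 304.65   8.  ]]
collar [[497.58 150.68  14.  ]]
cap [[ 496.41 -155.41   18.  ]]
beaker [[322.69 191.11  75.  ]]
jar [[ 320.79 -196.15   70.  ]]
bottle [[747.97 267.23 130.  ]]
gauge [[ 743.74 -265.42   28.  ]]
```

View pics/z1.png

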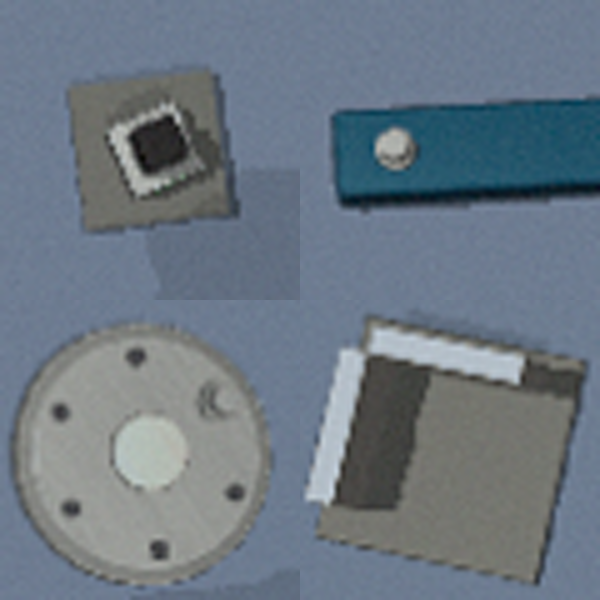

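The corner is rotated about 12° clockwise in the image. The tester's flats sit about 24° the other way, which almost matches the present tool yaw. Next I move over the tester for a wrist view.

```bash
python3 -m pendant '[[[0.5,0.95,0],[0,0,0],1],[[0.5,0.95,0],[0,0,0],1],[[0.5,0.95,0],[0,0,0],1],[[0.5,0.95,0],[0,0,0],1],[[0.5,0.95,0],[0,0,0],1],[[0.5,0.95,0],[0,0,0],1],[[0.5,0.95,0],[0,0,0],1],[[0.5,0.95,0],[0,0,0],1],[[0.5,0.95,0],[0,0,0],1],[[0.5,0.95,0],[0,0,0],1]]'
python3 -m pendant '[[[0.5,0.95,0],[0,0,0],1],[[0.5,0.95,0],[0,0,0],1],[[0.5,0.95,0],[0,0,0],1],[[0.5,0.95,0],[0,0,0],1],[[0.5,0.5,0],[0,0,0],1],[[0,0,0],[0,0,0],1],[[0,0,0],[0,0,0],1],[[0,0,0],[0,0,0],1],[[0,0,0],[0,0,0],1],[[0,0,0],[0,0,0],1]]'
python3 - <<'E'
from h import *
p=bot.camera_params("wrist");o=bot.get_obs();im=bot.capture("wrist");cv2.imwrite("pics/w1.png",im)
M=p["camera_from_world"];print(p,-M[:3,:3].T@M[:3,3],o["tool_pos"],o["tcp_rot"],o["joint_positions"])
print(proj(p,[[484,-48,122],[486,-50,30]]))
E
```

```text
time: 0.93
tool_pos: [364.7, -192.6, 243.6]
tcp_rot: [-3.141, 0.0, 0.421]
contact_force: [0.8, -0.3, 0.1]
grip_width: 91.8
finger_force: 0.0
time: 1.77
tool_pos: [439.0, -66.0, 243.7]
tcp_rot: [3.142, 0.0, 0.419]
contact_force: [-0.9, 0.0, -0.7]
grip_width: 91.9
finger_force: 0.0
{'fovy': 70.7601302001917, 'cx': 253.66226655068823, 'cy': 188.77838026003275, 'distortion': array([-0.,  0.,  0.,  0.,  0.]), 'camera_from_world': array([[   0.41,   -0.91,    0.  , -238.82],
       [  -0.88,   -0.39,    0.26,  328.83],
       [  -0.24,   -0.11,   -0.97,  487.04],
       [   0.  ,    0.  ,    0.  ,    1.  ]])} [502.83 -37.44 384.88] [438.98 -66.02 243.71] [3.14 0.   0.42] [-0.32  0.19  1.73 -0.    1.22  0.83]
[[255.67 139.2 ]
 [257.19 132.49]]
```

View pics/w1.png

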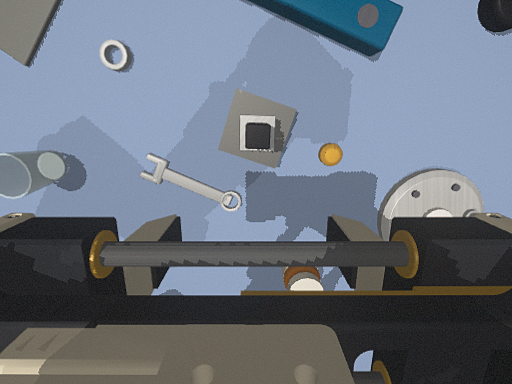

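The wrist view shows the tester square to the image, with the white body around (257,132) and the black handle at (258,136). I'll measure it precisely.

```bash
python3 - <<'E'
from h import *
p=bot.camera_params("wrist");im=cv2.imread("pics/w1.png");g=im.max(2)
x0,y0,x1,y1=225,100,295,165
def show(m,z):
    n,l,s,c=cv2.connectedComponentsWithStats(m);i=1+np.argmax(s[1:,4]);pts=np.argwhere(l==i)[:,::-1].astype(np.float32)
    r=cv2.minAreaRect(pts);b=cv2.boxPoints(r)+[x0,y0]
    w=onz(p,b,z)
    print(r[0][0]+x0,r[0][1]+y0,r[1:],s[i],w.mean(0)); 
    for k in range(4):
        e=w[(k+1)%4]-w[k];print("  len",np.linalg.norm(e),"ang mod90",np.degrees(np.arctan2(e[1],e[0]))%90)
s=g[y0:y1,x0:x1]
show((s>185).astype(np.uint8),70)
show((s<70).astype(np.uint8),122)
cv2.imwrite("pics/z2.png",crop(im,(258,134),28,10))
E
```

```text
257.0 132.0 ((34.0, 34.0), 90.0) [ 15  15  35  35 398] [488.14 -48.25  70.  ]
  len 38.22131863442412 ang mod90 24.002011443176457
  len 38.09123835275807 ang mod90 25.11225687258832
  len 39.45699067441709 ang mod90 23.999091393391936
  len 38.08532723374492 ang mod90 23.253386542661797
258.0 135.5 ((25.0, 24.0), 90.0) [ 21  23  25  26 600] [488.07 -48.63 122.  ]
  len 22.692054072015527 ang mod90 24.001770393480896
  len 23.53258253014105 ang mod90 24.89398085263076
  len 23.231189250718465 ang mod90 23.99945248249331
  len 23.529423385586874 ang mod90 23.58122926111483
```

View pics/z2.png

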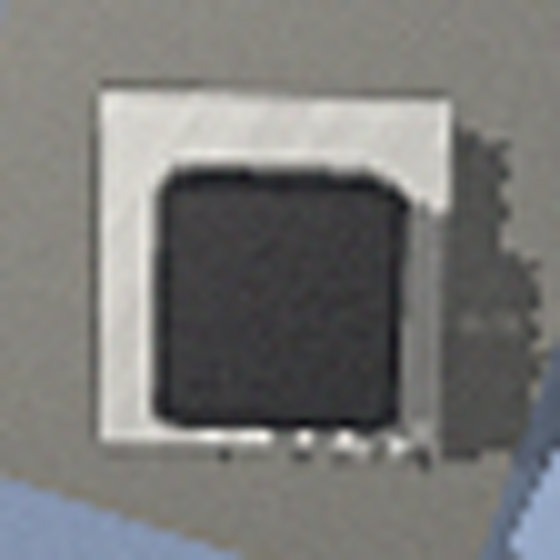

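The handle is at (488.1,-48.5), and its spacing from both the body and the stand is consistent. I descend to it.

```bash
python3 -m pendant '[[[0.82,0.29,0],[0,0,0],1],[[0.82,0.29,0],[0,0,0],1],[[0,0,-0.8],[0,0,0],1],[[0,0,-0.9],[0,0,0],1],[[0,0,-0.9],[0,0,0],1],[[0,0,-0.9],[0,0,0],1],[[0,0,-0.75],[0,0,0],1],[[0,0,-0.5],[0,0,0],1],[[0,0,-0.2],[0,0,0],1],[[0,0,0],[0,0,0],1]]'
```

```text
time: 2.65
tool_pos: [487.8, -48.1, 94.1]
tcp_rot: [-3.14, 0.002, 0.42]
contact_force: [0.1, 0.5, 0.9]
grip_width: 92.1
finger_force: 0.0
```

```bash
python3 -m pendant '[[[0,0,0],[0,0,0],-1],[[0,0,0],[0,0,0],-1],[[0,0,0],[0,0,0],-1],[[0,0,0],[0,0,0],-1],[[0,0,0],[0,0,0],-1],[[0,0,0],[0,0,0],-1],[[0,0,0],[0,0,0],-1],[[0,0,0],[0,0,0],-1],[[0,0,0],[0,0,0],-1],[[0,0,0],[0,0,0],-1]]'
```

```text
time: 3.48
tool_pos: [488.7, -47.8, 95.2]
tcp_rot: [3.142, 0.0, 0.421]
contact_force: [-0.5, 0.1, 0.6]
grip_width: 29.8
finger_force: 0.0
```

```bash
python3 -m pendant '[[[0,0,0],[0,0,0],-1],[[0,0,0],[0,0,0],-1],[[0,0,0],[0,0,0],-1],[[0,0,0],[0,0,0],-1],[[0,0,0.4],[0,0,0],-1],[[0,0,0.8],[0,0,0],-1],[[0,0,1],[0,0,0],-1],[[0,0,1],[0,0,0],-1],[[0,0,1],[0,0,0],-1],[[0,0,0.3],[0,0,0],-1]]'
python3 - <<'E'
from h import *
p=bot.camera_params("wrist");o=bot.get_obs();im=bot.capture("wrist");cv2.imwrite("pics/w2.png",im)
print(o["tool_pos"],o["tcp_rot"],o["grip_width"],o["finger_force"],o["joint_positions"])
t=o["tool_pos"]
print(proj(p,[[643.5,57,62],t+[0,0,28],t+[0,0,-24],t+[0,0,-84]]))
E
```

```text
time: 4.32
tool_pos: [490.2, -48.2, 234.3]
tcp_rot: [3.137, -0.005, 0.421]
contact_force: [1.0, -0.4, -1.4]
grip_width: 24.1
finger_force: 29.7
[490.21 -48.17 234.34] [ 3.14 -0.01  0.42] 24.099130345951213 29.66099202632904 [-0.25  0.29  1.63 -0.    1.22  0.9 ]
[[220.19   2.22]
 [254.22 269.4 ]
 [253.71 226.47]
 [253.39 199.67]]
```

View pics/w2.png

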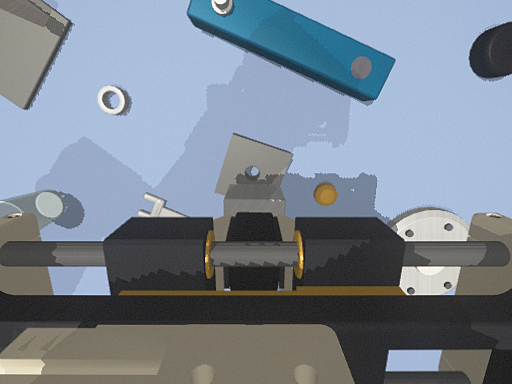

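The tester is held (24.1 mm opening, 30 N grip). The foot stud at (222,3) lies close to its predicted pixel. I move nearer and measure it there.

```bash
python3 -m pendant '[[[0.8,0.57,0],[0,0,0],-1],[[0.8,0.57,0],[0,0,0],-1],[[0.8,0.57,0],[0,0,0],-1],[[0.8,0.57,0],[0,0,0],-1],[[0,0,0],[0,0,0],-1],[[0,0,0],[0,0,0],-1],[[0,0,0],[0,0,0],-1],[[0,0,0],[0,0,0],-1],[[0,0,0],[0,0,0],-1],[[0,0,0],[0,0,0],-1]]'
python3 - <<'E'
from h import *
p=bot.camera_params("wrist");o=bot.get_obs();im=bot.capture("wrist");cv2.imwrite("pics/w3.png",im)
print(o["tool_pos"],o["tcp_rot"],o["grip_width"],o["contact_force"])
c=proj(p,[[643.5,57,62]])[0].astype(int);print(c)
cv2.imwrite("pics/z3.png",crop(im,c,30,10))
x0,y0=c-30;s=im[y0:y0+60,x0:x0+60]
m=((s.min(2)>120)).astype(np.uint8);n,l,st,ce=cv2.connectedComponentsWithStats(m);print(st[1:],ce[1:]+c-30)
E
```

```text
time: 5.2
tool_pos: [584.2, 20.0, 230.4]
tcp_rot: [3.141, 0.0, 0.42]
contact_force: [0.1, -0.5, -1.8]
grip_width: 24.2
finger_force: 29.7
[584.2   20.01 230.4 ] [3.14 0.   0.42] 24.236104231846856 [ 0.13 -0.52 -1.77]
[245 116]
[[  0   0   8  21  90]
 [ 29   0  31  14 223]
 [ 21  15  19  21 307]
 [  0  36  57  24 708]] [[217.17  93.03]
 [263.72  90.1 ]
 [244.95 110.55]
 [234.1  137.47]]
```

View pics/z3.png

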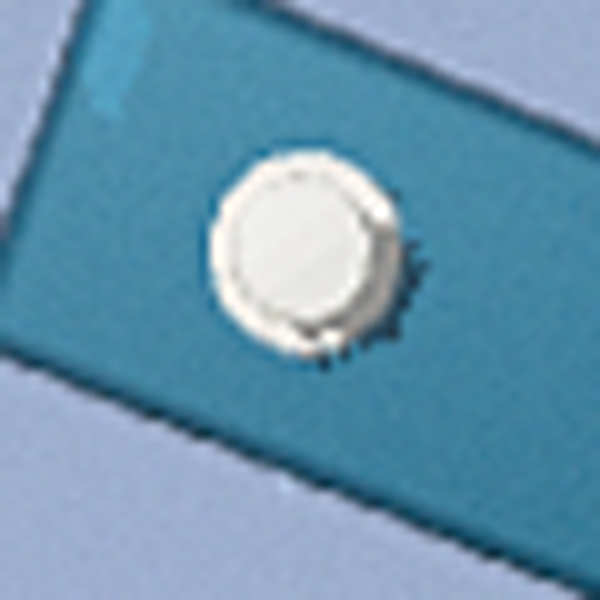

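The stud's flat top is centred at about (244.6,110.1).

```bash
python3 - <<'E'
from h import *
p=bot.camera_params("wrist");w=onz(p,[[244.6,110.1],[237.6,110.1],[251.6,110.1]],62);t=bot.get_obs()["tool_pos"];print(w,w[0]-t, t[2]-84-62)
E
```

```text
[[649.95  60.31  62.  ]
 [646.81  67.35  62.  ]
 [653.09  53.28  62.  ]] [  65.62   40.26 -168.48] 84.48073769863939
```

```bash
python3 -m pendant '[[[0.72,0.44,0],[0,0,0],-1],[[0.72,0.44,0],[0,0,0],-1],[[0.72,0.45,-0.4],[0,0,0],-1],[[0,0,-0.8],[0,0,0],-1],[[0,0,-0.7],[0,0,0],-1],[[0,0,-0.4],[0,0,0],-1],[[0,0,-0.3],[0,0,0],-1],[[0,0,0],[0,0,0],-1],[[0,0,0],[0,0,0],-1],[[0,0,0],[0,0,0],-1]]'
```

```text
time: 6.08
tool_pos: [650.2, 60.3, 153.7]
tcp_rot: [3.14, -0.002, 0.42]
contact_force: [-0.7, -0.3, -0.2]
grip_width: 23.9
finger_force: 29.8
```

```bash
python3 -m pendant '[[[0,0,-0.05],[0,0,0],-1],[[0,0,-0.05],[0,0,0],-1],[[0,0,-0.05],[0,0,0],-1],[[0,0,-0.05],[0,0,0],-1],[[0,0,0],[0,0,0],-1],[[0,0,0],[0,0,0],-1],[[0,0,0],[0,0,0],-1],[[0,0,0],[0,0,0],-1],[[0,0,0],[0,0,0],-1],[[0,0,0],[0,0,0],-1]]'
python3 -c "
from h import *
cv2.imwrite('pics/s1.png',bot.capture('scene'))"
```

```text
time: 6.92
tool_pos: [649.7, 60.5, 147.1]
tcp_rot: [3.141, -0.001, 0.421]
contact_force: [-2.3, 1.0, 6.0]
grip_width: 24.3
finger_force: 29.8
```

Contact is made: tip at about 63 mm with roughly 8 N on it. I hold briefly, lift, and travel toward the cover.

```bash
python3 -m pendant '[[[0,0,0],[0,0,0],-1],[[0,0,0],[0,0,0],-1],[[0,0,0.5],[0,0,0],-1],[[0,0,1],[0,0,0],-1],[[0,0,1],[0,0,0],-1],[[-0.44,-0.95,0.3],[0,0,0],-1],[[-0.44,-0.95,0],[0,0,0],-1],[[-0.44,-0.95,0],[0,0,0],-1],[[-0.44,-0.95,0],[0,0,0],-1],[[-0.44,-0.95,0],[0,0,0],-1]]'
python3 -m pendant '[[[-0.44,-0.95,0],[0,0,0],-1],[[-0.44,-0.95,0],[0,0,0],-1],[[-0.44,-0.95,0],[0,0,0],-1],[[-0.44,-0.95,0],[0,0,0],-1],[[-0.44,-0.95,0],[0,0,0],-1],[[-0.44,-0.95,0],[0,0,0],-1],[[-0.44,-0.95,0],[0,0,0],-1],[[-0.44,-0.95,0],[0,0,0],-1],[[-0.44,-0.95,0],[0,0,0],-1],[[-0.44,-0.95,0],[0,0,0],-1]]'
python3 -m pendant '[[[-0.44,-0.95,0],[0,0,0],-1],[[0,0,0],[0,0,0],-1],[[0,0,0],[0,0,0],-1],[[0,0,0],[0,0,0],-1],[[0,0,0],[0,0,0],-1],[[0,0,0],[0,0,0],-1],[[0,0,0],[0,0,0],-1],[[0,0,0],[0,0,0],-1],[[0,0,0],[0,0,0],-1],[[0,0,0],[0,0,0],-1]]'
python3 - <<'E'
from h import *
p=bot.camera_params("wrist");o=bot.get_obs();im=bot.capture("wrist");cv2.imwrite("pics/w4.png",im)
print(o["tool_pos"],o["tcp_rot"],o["grip_width"],o["joint_positions"])
c=proj(p,[[505,-371,42]])[0].astype(int);print(c)
cv2.imwrite("pics/z4.png",crop(im,c,50,6) if 50<=c[1] and 50<=c[0] else im)
E
```

```text
time: 7.8
tool_pos: [582.6, -83.1, 229.7]
tcp_rot: [-3.141, 0.0, 0.421]
contact_force: [0.6, -0.8, -2.3]
grip_width: 24.2
finger_force: 29.8
time: 8.63
tool_pos: [450.6, -368.2, 229.7]
tcp_rot: [-3.141, 0.0, 0.421]
contact_force: [0.1, 0.4, -1.3]
grip_width: 24.5
finger_force: 29.8
time: 9.47
tool_pos: [438.5, -395.2, 230.3]
tcp_rot: [3.141, -0.0, 0.421]
contact_force: [-0.2, 0.4, -2.5]
grip_width: 24.0
finger_force: 29.8
[ 438.49 -395.23  230.33] [ 3.14 -0.    0.42] 23.984971830966302 [-0.86  0.47  1.36 -0.    1.31  0.29]
[258 115]
```

View pics/z4.png

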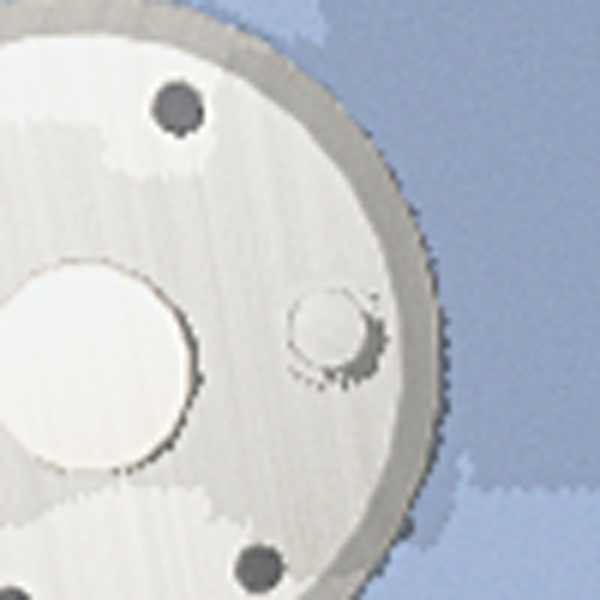

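The cover stud's top is at crop (328,326), i.e. pixel (262.3,118.9), and the boss centre is at (222.2,125.7). The two should come out 50 mm apart.

```bash
python3 - <<'E'
from h import *
p=bot.camera_params("wrist");w=onz(p,[[262.3,118.9]],42)[0];b=onz(p,[[222.2,125.7]],28)[0];t=bot.get_obs()["tool_pos"];print(w,b,np.hypot(*(w-b)[:2]),w-t, t[2]-84-42)
E
```

```text
[ 503.46 -377.33   42.  ] [ 475.82 -335.86   28.  ] 49.83952918319545 [  65.04   18.01 -188.29] 104.2872119551673
```

```bash
python3 -m pendant '[[[0.72,0.2,0],[0,0,0],-1],[[0.72,0.2,-0.3],[0,0,0],-1],[[0.72,0.2,-0.7],[0,0,0],-1],[[0,0,-0.9],[0,0,0],-1],[[0,0,-0.7],[0,0,0],-1],[[0,0,-0.4],[0,0,0],-1],[[0,0,-0.2],[0,0,0],-1],[[0,0,0],[0,0,0],-1],[[0,0,0],[0,0,0],-1],[[0,0,0],[0,0,0],-1]]'
python3 -m pendant '[[[0,0,-0.05],[0,0,0],-1],[[0,0,-0.05],[0,0,0],-1],[[0,0,-0.05],[0,0,0],-1],[[0,0,-0.05],[0,0,0],-1],[[0,0,0],[0,0,0],-1],[[0,0,0],[0,0,0],-1],[[0,0,0],[0,0,0],-1],[[0,0,0],[0,0,0],-1],[[0,0,0],[0,0,0],-1],[[0,0,0],[0,0,0],-1]]'
```

```text
time: 10.35
tool_pos: [503.6, -378.1, 135.6]
tcp_rot: [3.139, -0.001, 0.421]
contact_force: [-0.1, -0.7, -1.5]
grip_width: 24.0
finger_force: 29.8
time: 11.18
tool_pos: [503.1, -377.5, 128.3]
tcp_rot: [3.141, -0.0, 0.421]
contact_force: [-0.5, -0.2, -1.9]
grip_width: 24.0
finger_force: 29.8
```

```bash
python3 -m pendant '[[[0,0,-0.05],[0,0,0],-1],[[0,0,-0.03],[0,0,0],-1],[[0,0,0],[0,0,0],-1],[[0,0,0],[0,0,0],-1],[[0,0,0],[0,0,0],-1],[[0,0,0],[0,0,0],-1],[[0,0,0],[0,0,0],-1],[[0,0,0],[0,0,0],-1],[[0,0,0],[0,0,0],-1],[[0,0,0],[0,0,0],-1]]'
```

```text
time: 12.02
tool_pos: [503.3, -377.7, 127.1]
tcp_rot: [3.14, -0.0, 0.421]
contact_force: [-1.8, 2.0, 5.9]
grip_width: 23.9
finger_force: 29.8
```

Second touch done. I lift, carry the tester over to the corner and rotate by about -0.63 rad on the way.

```bash
python3 -m pendant '[[[0,0,0.5],[0,0,0],-1],[[0,0,1],[0,0,0],-1],[[0,0,1],[0,0,0],-1],[[0,0,1],[0,0,0],-1],[[-0.11,0.97,0],[0,0,-0.22],-1],[[-0.11,0.97,0],[0,0,-0.22],-1],[[-0.11,0.97,0],[0,0,-0.22],-1],[[-0.11,0.97,0],[0,0,-0.22],-1],[[-0.11,0.97,0],[0,0,-0.22],-1],[[-0.11,0.97,0],[0,0,-0.22],-1]]'
python3 -m pendant '[[[-0.11,0.97,0],[0,0,-0.22],-1],[[-0.11,0.97,0],[0,0,-0.22],-1],[[-0.11,0.97,0],[0,0,-0.22],-1],[[-0.11,0.97,0],[0,0,-0.22],-1],[[-0.11,0.97,0],[0,0,-0.22],-1],[[-0.11,0.97,0],[0,0,-0.22],-1],[[-0.11,0.97,0],[0,0,-0.22],-1],[[-0.11,0.97,0],[0,0,-0.22],-1],[[-0.11,0.97,0],[0,0,-0.22],-1],[[-0.11,0.97,0],[0,0,-0.22],-1]]'
python3 -m pendant '[[[-0.11,0.97,0],[0,0,-0.22],-1],[[-0.11,0.97,0],[0,0,-0.22],-1],[[-0.11,0.97,0],[0,0,-0.22],-1],[[-0.11,0.97,0],[0,0,-0.22],-1],[[-0.11,0.97,0],[0,0,-0.22],-1],[[-0.11,0.97,0],[0,0,-0.22],-1],[[-0.11,0.97,0],[0,0,-0.22],-1],[[-0.11,0.97,0],[0,0,-0.22],-1],[[0,0,0],[0,0,0],-1],[[0,0,0],[0,0,0],-1]]'
python3 - <<'E'
from h import *
p=bot.camera_params("wrist");o=bot.get_obs();im=bot.capture("wrist");cv2.imwrite("pics/w5.png",im)
print(o["tool_pos"],o["tcp_rot"],o["grip_width"],o["contact_force"],o["joint_positions"])
print(proj(p,[[512,305,8]]))
E
```

```text
time: 12.85
tool_pos: [482.8, -201.5, 230.8]
tcp_rot: [3.141, -0.0, 0.261]
contact_force: [1.4, -0.7, -2.9]
grip_width: 23.9
finger_force: 29.8
time: 13.68
tool_pos: [449.9, 89.5, 231.0]
tcp_rot: [3.142, -0.001, -0.003]
contact_force: [0.2, -0.8, -1.9]
grip_width: 23.8
finger_force: 29.8
time: 14.52
tool_pos: [423.3, 321.9, 230.5]
tcp_rot: [3.141, 0.0, -0.21]
contact_force: [0.2, 0.5, -2.1]
grip_width: 23.7
finger_force: 29.8
[423.34 321.92 230.52] [ 3.14  0.   -0.21] 23.687473702652582 [ 0.17  0.5  -2.14] [ 0.51  0.37  1.53 -0.    1.25  2.29]
[[252.19  99.58]]
```

View pics/w5.png

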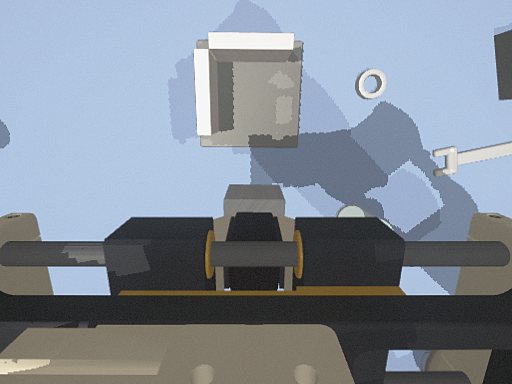

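The corner is square to the image: the upper stop spans roughly (208–294, 33–50) and the left stop (194–211, 50–135). I'll extract the edges numerically.

```bash
python3 - <<'E'
from h import *
p=bot.camera_params("wrist");im=cv2.imread("pics/w5.png").astype(int);g=im.min(2)
print("col250",[(r,tuple(im[r,250])) for r in range(28,56)])
print("row95",[(c,tuple(im[95,c])) for c in range(190,216)])
m=(g>225).astype(np.uint8);m[160:]=0
n,l,s,c=cv2.connectedComponentsWithStats(m)
for i in range(1,n):
    if s[i,4]>150:
        q=np.argwhere(l==i)[:,::-1].astype(np.float32);b=cv2.boxPoints(cv2.minAreaRect(q));w=onz(p,b,75)
        print(s[i],b.tolist());print(w,[np.linalg.norm(w[k]-w[k-1]) for k in range(4)])
E
```

```text
col250 [(28, (np.int64(210), np.int64(178), np.int64(163))), (29, (np.int64(207), np.int64(178), np.int64(160))), (30, (np.int64(209), np.int64(177), np.int64(156))), (31, (np.int64(205), np.int64(173), np.int64(154))), (32, (np.int64(212), np.int64(200), np.int64(196))), (33, (np.int64(235), np.int64(242), np.int64(247))), (34, (np.int64(242), np.int64(245), np.int64(248))), (35, (np.int64(242), np.int64(244), np.int64(246))), (36, (np.int64(242), np.int64(244), np.int64(245))), (37, (np.int64(242), np.int64(245), np.int64(245))), (38, (np.int64(242), np.int64(244), np.int64(245))), (39, (np.int64(241), np.int64(244), np.int64(245))), (40, (np.int64(242), np.int64(244), np.int64(245))), (41, (np.int64(243), np.int64(245), np.int64(245))), (42, (np.int64(243), np.int64(245), np.int64(245))), (43, (np.int64(244), np.int64(245), np.int64(245))), (44, (np.int64(243), np.int64(245), np.int64(245))), (45, (np.int64(244), np.int64(245), np.int64(245))), (46, (np.int64(244), np.int64(246), np.int64(246))), (47, (np.int64(249), np.int64(250), np.int64(249))), (48, (np.int64(241), np.int64(24
[... 1830 characters left out ...]
[[208.0, 32.0], [293.0, 32.0], [293.0, 48.0], [208.0, 48.0]]
[[579.5  333.45  75.  ]
 [561.97 251.62  75.  ]
 [547.83 254.11  75.  ]
 [565.61 337.06  75.  ]] [np.float64(14.352222587824958), np.float64(83.68157829449741), np.float64(14.353684115064889), np.float64(84.83027928367643)]
[ 194   49   17   86 1176] [[193.56964111328125, 49.013240814208984], [207.556396484375, 48.582881927490234], [210.1844482421875, 133.99432373046875], [196.19769287109375, 134.4246826171875]]
[[567.75 351.38  75.  ]
 [565.19 337.63  75.  ]
 [483.44 356.02  75.  ]
 [486.17 370.88  75.  ]] [np.float64(83.87541239182734), np.float64(13.991659939829269), np.float64(83.79173223786853), np.float64(15.107609896411843)]
```

The stop sizes check out (about 84 x 14.5 mm). The corner yaw is about -0.215 and the tool's is -0.21, and the seat comes to about (540.6,321.7). I approach to 15 mm short of both stops.

```bash
python3 -m pendant '[[[0.83,-0.1,0],[0,0,0],-1],[[0.83,-0.1,0],[0,0,0],-1],[[0.83,-0.1,0],[0,0,0],-1],[[0.83,-0.1,0],[0,0,0],-1],[[0,0,-0.6],[0,0,0],-1],[[0,0,-0.9],[0,0,0],-1],[[0,0,-0.9],[0,0,0],-1],[[0,0,-0.9],[0,0,0],-1],[[0,0,-0.5],[0,0,0],-1],[[0,0,-0.15],[0,0,-0.04],-1]]'
python3 -m pendant '[[[0.2,-0.04,0],[0,0,0],-1],[[0.15,-0.03,0],[0,0,0],-1],[[0.03,0.13,0],[0,0,0],-1],[[0.03,0.13,0],[0,0,0],-1],[[0,0,0],[0,0,0],-1],[[0,0,0],[0,0,0],-1],[[0,0,0],[0,0,0],-1],[[0,0,0],[0,0,0],-1],[[0,0,0],[0,0,0],-1],[[0,0,0],[0,0,0],-1]]'
```

```text
time: 15.4
tool_pos: [522.2, 306.5, 109.2]
tcp_rot: [3.138, 0.005, -0.219]
contact_force: [-1.4, -0.2, -3.1]
grip_width: 23.8
finger_force: 29.8
time: 16.23
tool_pos: [535.7, 314.6, 112.4]
tcp_rot: [3.141, 0.0, -0.218]
contact_force: [0.0, 0.1, -1.7]
grip_width: 23.9
finger_force: 29.8
```

```bash
python3 -m pendant '[[[0.04,-0.01,0],[0,0,0],-1],[[0.04,-0.01,0],[0,0,0],-1],[[0.014,0.065,0],[0,0,0],-1],[[0.014,0.065,0],[0,0,0],-1],[[0.014,0.065,0],[0,0,0],-1],[[0.007,0.03,0],[0,0,0],-1],[[0,0,0],[0,0,0],-1],[[0,0,0],[0,0,0],-1],[[0,0,0],[0,0,0],-1],[[0,0,0],[0,0,0],-1]]'
```

```text
time: 17.07
tool_pos: [539.6, 320.7, 112.3]
tcp_rot: [3.141, 0.0, -0.218]
contact_force: [0.2, -0.2, -2.6]
grip_width: 24.0
finger_force: 29.8
```

```bash
python3 -m pendant '[[[0.03,-0.007,0],[0,0,0],-1],[[0.03,-0.007,0],[0,0,0],-1],[[0,0,0],[0,0,0],-1],[[0,0,0],[0,0,0],-1],[[0,0,0],[0,0,0],-1],[[0,0,0],[0,0,0],-1],[[0,0,0],[0,0,0],-1],[[0,0,0],[0,0,0],-1],[[0,0,0],[0,0,0],-1],[[0,0,0],[0,0,0],-1]]'
```

```text
time: 17.9
tool_pos: [541.4, 320.3, 112.3]
tcp_rot: [3.142, 0.0, -0.218]
contact_force: [-0.4, -0.6, -3.0]
grip_width: 23.7
finger_force: 29.8
```

Not touching yet. I continue in small steps along both stop normals.

```bash
python3 -m pendant '[[[0.03,-0.007,0],[0,0,0],-1],[[0.03,-0.007,0],[0,0,0],-1],[[0,0,0],[0,0,0],-1],[[0.007,0.03,0],[0,0,0],-1],[[0.007,0.03,0],[0,0,0],-1],[[0,0,0],[0,0,0],-1],[[0,0,0],[0,0,0],-1],[[0,0,0],[0,0,0],-1],[[0,0,0],[0,0,0],-1],[[0,0,0],[0,0,0],-1]]'
```

```text
time: 18.73
tool_pos: [542.6, 321.5, 111.8]
tcp_rot: [3.14, 0.002, -0.217]
contact_force: [-4.6, 0.6, -1.9]
grip_width: 23.7
finger_force: 29.8
```

```bash
python3 -m pendant '[[[0.007,0.03,0],[0,0,0],-1],[[0.007,0.03,0],[0,0,0],-1],[[0,0,0],[0,0,0],-1],[[0,0,0],[0,0,0],-1],[[0,0,0],[0,0,0],-1],[[0,0,0],[0,0,0],-1],[[0,0,0],[0,0,0],-1],[[0,0,0],[0,0,0],-1],[[0,0,0],[0,0,0],-1],[[0,0,0],[0,0,0],-1]]'
```

```text
time: 19.57
tool_pos: [543.0, 322.7, 111.7]
tcp_rot: [3.139, 0.002, -0.217]
contact_force: [-4.9, -2.9, -0.5]
grip_width: 24.2
finger_force: 29.9
```

```bash
python3 -m pendant '[[[0.035,0.018,0],[0,0,0],-1],[[0,0,0],[0,0,0],-1],[[0,0,0],[0,0,0],-1],[[0,0,0],[0,0,0],-1],[[0,0,0],[0,0,0],-1],[[0,0,0],[0,0,0],-1],[[0,0,0],[0,0,0],-1],[[0,0,0],[0,0,0],-1],[[0,0,0],[0,0,0],-1],[[0,0,0],[0,0,0],-1]]'
python3 - <<'E'
from h import *
a=np.array([.977,-.213,0]);b=np.array([.213,.977,0])
im=bot.capture("scene");p=bot.camera_params("scene")
c=proj(p,[[541,322,80]])[0].astype(int);cv2.imwrite("pics/z5.png",crop(im,c,40,10))
for i in range(3):
    o=bot.get_obs();f=o["contact_force"];print(f@a,f@b,o["moment"],o["tool_pos"],np.abs(o["dq"]).max());bot.capture("top")
E
```

```text
time: 20.4
tool_pos: [543.3, 322.8, 111.7]
tcp_rot: [3.137, 0.004, -0.217]
contact_force: [-8.1, -3.5, 1.7]
grip_width: 24.1
finger_force: 29.9
-5.97998345454804 -5.299913757038869 [-0.72  1.53  0.11] [543.25 322.77 111.63] 0.0017392663801331914
-7.203514145982751 -5.384964837529731 [-0.69  1.54  0.13] [543.27 322.77 111.64] 0.001875853107356537
-6.9847134307081875 -5.050789053910102 [-0.66  1.57  0.16] [543.27 322.72 111.64] 0.002533097474133915
```

View pics/z5.png

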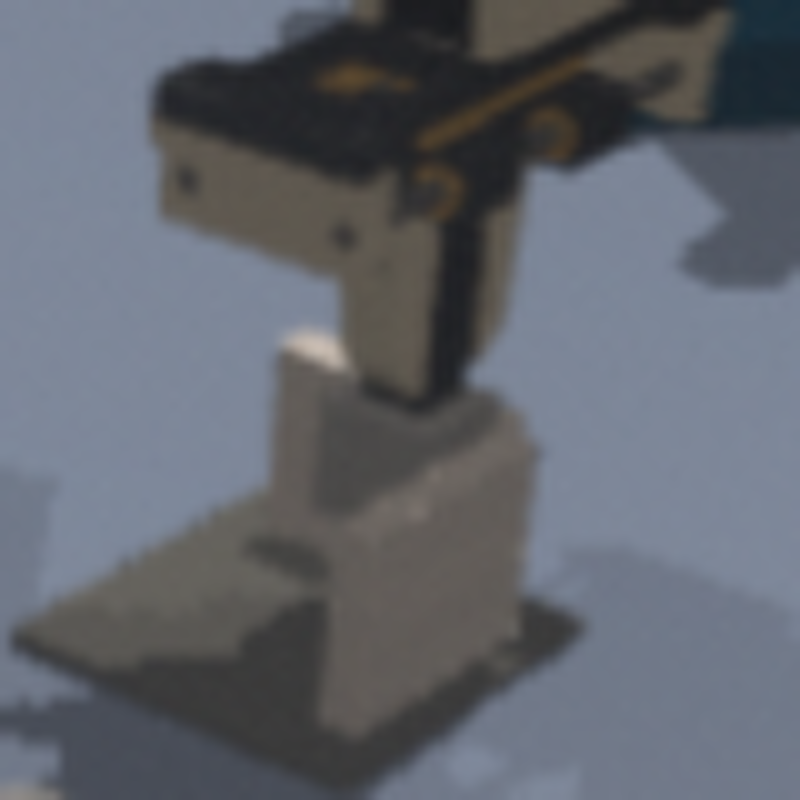

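The view shows the body inside the corner between both stops, upright and clear of the plate. The forces are steady at about 7 N and 5 N, so I hand in.

```bash
python3 -c "
from plant import bot
print(bot.close_job())"
```

```text
the job is handed in; nothing more can be done
None
```

I touched the tester to the foot stud and then the cover stud at about 8 N each, and handed the job in with it gripped and pressed against both corner stops at about 7 N and 5 N; the hand-in returned no verdict.

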